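Press a specimen carrier down and slide it under the leaf spring of an inspection stage

TASK

With the fingertips on the finger place behind the orange ridge, press the specimen carrier firmly down so that it sinks with its sprung black deck, and keeping it pressed, slide it along its channel under the dark bridge and the brass leaf springs, fully home against the red end stop, so that the deck springs up again behind it. Then take the hand away. Do not pick the carrier up or tip it, and leave the other things on the table where they are.

Things in the scene. Friction and masses are not known exactly. Their poses are not given: they have to be found in the camera images.
- stage: Fixed level inspection stage, 290 x 120 x 53 mm, on the table. Origin: on the table top, under the middle of the near face of its dark cross bar (bridge). +x runs along the channel in the sliding direction, from black deck to red stop; z up. Guide rails at both sides: inner faces at y = +-38 mm, tops 38 mm high. Fixed aluminium bed from x = -52 to +90 mm, its top 20 mm above the table.
- bridge (a point): Middle of the lower near edge of the dark bridge bar: x = 0 of the stage, 34 mm above the table. The bar is 14 mm thick along x, its top 50 mm above the table.
- stop (a point): Middle of the face of the red end stop: x = +90 mm of the stage, 20 mm above the table (on the bed). The stop's top is 40 mm above the table.
- deck (a joint): Black sprung deck under the carrier, x = -176 to -53 mm of the stage, 72 mm wide: travel straight down in m. 0 = up (its top 32 mm above the table), 0.0115 = fully down (top 20.5 mm above the table, practically level with the bed). Its spring pushes up with 6 N at the top and 14 N at the bottom, and lifts it as soon as nothing presses on it.
- leaf (a joint): Pair of brass leaf springs (10 mm wide, 48 mm long, at y = +-27 mm) on the far side of the bridge, sloping down in the sliding direction to about 25 mm above the table at x = +60 mm of the stage. Angle in rad by which they are lifted: 0 = free, about 0.07 when the carrier lies under them; then they press on it with about 5 N.
- carrier: Loose grey specimen carrier, 140 x 72 x 8 mm, about 150 g. Origin: centre of its underside; +x to its leading end, z up. At the start it lies on the raised deck, underside 32 mm above the table, leading end 12 to 36 mm short of the bridge: too high to pass under it unless pressed down 7 to 11 mm. Home: origin at x = +20 mm of the stage, underside 20 mm above the table, tail just past the deck.
- carrier_pad (a point): Middle of the finger place, a flat with a black rubber patch on top of the carrier behind the orange ridge: 38 mm long in x, from the carrier's tail end to the ridge, 8 mm above its underside. Press here.
- ridge (a point): Foot of the rear face of the orange ridge on top of the carrier (carrier x = -32 mm, 8 mm above its underside). The ridge is 6 mm high, 6 mm thick along x and 60 mm wide; fingers pressing on the finger place push the carrier forward by it.
- brush_pot: Bystander: white pot with brushes, 84 mm across, 160 mm high; origin at the centre of its underside.
- bottle: Bystander: white plastic bottle, 56 mm across, 140 mm high; origin at the centre of its underside.
- vial: Bystander: amber vial, 36 mm across, 65 mm high; origin at the centre of its underside.
- weight: Bystander: glass weight, 52 mm across, 25 mm high; origin at the centre of its underside.
- tape: Bystander: roll of paper tape lying flat, 52 mm across, 18 mm high; origin at the centre of its underside.
- block: Bystander: wooden block 70 x 35 x 30 mm; origin at the centre of its underside.
- folder: Bystander: flat wooden folding stick 120 x 20 x 6 mm, long side along its x; origin at the centre of its underside.
Mind the look-alikes: they are no part of the job. Of the things that look like the carrier, the middle-sized one is meant.

How it is judged:
On the way, in this order (a step that is already met when the one before it is completed fails the run):
1. the carrier, still short of the leaf springs, is pressed down with its deck (value of joint deck above 0.006 m and contact force between the fingers and carrier above 1 N and x of carrier in the frame of stage below -0.03 m), for 0.1 s.
2. the carrier has gone in under the leaf springs and lifts them (value of joint leaf above 0.03 rad and x of carrier in the frame of stage above -0.02 m), for 0.1 s.
At the end, for the whole second after the job is handed in: The carrier lies flat (within 0.03 rad) on the fixed bed under the lifted leaf springs, its leading end within 4.5 mm of the end stop, at rest, and the deck has risen behind it to within 2 mm of its top position (x of carrier in the frame of stage between 0.0155 and 0.023 m and value of joint deck below 0.002 m and value of joint leaf above 0.03 rad and height (world z) of carrier between 0.017 and 0.0225 m and angle between carrier's own z axis and vertical below 0.03 rad and linear speed of carrier below 0.01 m/s and angle between the x axis of carrier and the x axis of stage, either way round below 0.08 rad); the robot touches nothing.
It fails at once if the carrier is lifted more than 12 mm above where it lay on the raised deck (height (world z) of carrier above 0.044 m).
It fails at once if the carrier is tipped by more than 0.25 rad (angle between carrier's own z axis and vertical above 0.25 rad).
It fails at once if another thing on the table is moved by more than 20 mm or tipped over (distance of any of brush_pot, bottle, vial, weight, tape, block, folder from where it was at the start of the episode above 0.02 m or angle between any of brush_pot, bottle, vial, weight, tape, block, folder's own z axis and vertical above 0.4 rad).
It also fails if it takes over 38 s, if anything falls off the work surface, if the arm or the gripper's body presses on something with over 40 N, if the wrist force passes 120 N, or if a joint passes its speed limit or range.

ROBOT

A 7-joint arm with a two-finger parallel gripper is mounted at the origin on the work surface. World frame = base frame: x ahead of the robot, y to its left, z up, the work surface at z = 0. Lengths are in m, angles in rad, forces in N, time in s.
With the tool pointing down it reaches from about 0.35 to 0.9 m from the base axis. Payload 8.1 kg.
Tool frame: the origin (TCP) lies midway between the tips of the shut fingers; the grasp point (between the pads) lies arm.hold_point_z behind it (arm.hold_point_z is the distance from the TCP to the grasp point, in m); z points along the fingers, x is the direction in which the jaws open and shut, and the axes are right-handed (so a half turn about z gives the same grasp; the last joint's range is limited). The gripper opens to 92 mm and grips with 3 to 60 N. Pads are 19 mm wide; open, the fingers measure 130 mm over their backs; the gripper's body (75 mm by 190 mm) begins 47 mm behind the grasp point.
Start: joints at [-1.204, 0.434, 0.025, 1.573, -0.012, 1.134, -0.075], TCP at [0.283, 0.557, 0.227] pointing down, gripper open.
Joint ranges: [-2.62, 2.62], [-0.44, 2.09], [-1.27, 1.32], [0.08, 2.57], [-1.32, 4.46], [0.12, 2], [-2.74, 2.74]. Speed limits (rad/s): [2.22, 2.22, 3.01, 3.01, 3.14, 3.14, 3.14].

INTERFACE

Orientations are given as a rotation vector (axis times angle).
In Python, from cell import arm gives the robot as it stands.
- The arm moves only by the shell command python3 -m pendant 'ROWS' [FORCE]. ROWS is JSON, a list of rows, each an object with "dp": the shift along the tool's x, y, z in m, a list of three; "rotation": the turn, a rotation vector about the tool's x, y, z in rad, a list of three; "fingers": the closure, from -1 (fully open) to 1 (shut). In form: [{"dp": [x, y, z], "rotation": [rx, ry, rz], "fingers": fingers}, ...]. A call has 1 to 20 rows; each row is the pose to reach, as a shift and turn from the pose measured when the call began, along the tool's axes at that moment; what a row does not reach only later rows make up. A row lasts 1/8 s, in which the tool goes at most 62.5 mm and 10.7 degrees, less where a joint would pass 70% of its speed; a pose out of reach is approached as far as the arm can. A call with a gripper value outside its range is refused whole. The fingers move at their own pace and stop on an object; FORCE is the grip in N (left out, the last holds). Time passes only in rows, so rows that repeat a pose let the fingers close. It gives the time, the measured TCP pose, the force and the opening at its end, in the units of the state.
- arm.observe(): the state, without advancing time (a new reading comes with each control period).
- arm.get_image(name): name is "scene" or "top"; returns the picture (400x640x3 uint8, blue, green, red); there is no depth.
- arm.camera_params(name): a dict with "camera_matrix" (3x3 intrinsics, pixels), "rvec" (rotation vector, rad) and "tvec" (3), from world to camera coordinates, as OpenCV has them. Camera axes: x right, y down, z forward; pixel columns grow to the right and rows downward; lengths in m; the calibration is good to about 2 mm. A picture is of the moment at which its call begins. camera_params takes no time and is no camera call.
- arm.sign_off(): hands the job in, once; it reports no verdict.
The state is a dict: "clock": time; "joints": joint angles; "dq": joint speeds; "joint_efforts": joint torques, N m; "position": TCP position; "ee_rot": TCP orientation; "force": force on the tool from outside, world axes, zero at the start; "ft_torque": the same for the moment, N m; "width": opening from 0.0 (shut) to 1.0 (fully open).
Only numpy, scipy, OpenCV 4.12 (cv2) and the standard library are available. Lean on these libraries where they do the work, as an engineer would, in place of code of your own. Each camera call takes 0.05 s, during which the arm holds its last target.

## Working session

There is one attempt and no reset: what is moved stays moved. The work goes in short steps, Python scripts to look and compute and a shell command to move; the robot and the scene stay as the last step left them, time stands still between calls to the robot, and variables do not carry over. Pictures are saved under pics/ and viewed, and the job is handed in when it is done.

```bash
ls; mkdir -p pics; python3 - <<'E'
from cell import arm
import cv2
print(arm.observe()); print(arm.hold_point_z)
for n in ("scene","top"):
    cv2.imwrite(f"pics/{n}0.png",arm.get_image(n)); print(n,arm.camera_params(n))
E
```

```text
pics
{'clock': 0.0, 'joints': array([-1.2036172 ,  0.43522896,  0.02499606,  1.5741099 , -0.0115704 ,
        1.13396762, -0.07513611]), 'dq': array([ 7.62159474e-04,  3.40743268e-04, -2.11918676e-03,  8.46552027e-04,
       -2.03601277e-04,  8.27255736e-04, -6.66181888e-05]), 'joint_efforts': array([ 1.02060967e-03, -6.67851162e+01,  9.85257626e-01, -3.14447987e+01,
       -6.05579512e-02,  4.27800079e-02,  1.40781472e-04]), 'position': array([0.28277308, 0.55680375, 0.22593658]), 'ee_rot': array([ 2.67671744e+00,  1.64277224e+00, -1.93965349e-03]), 'force': array([ 0.09223957, -0.25949841, -0.54985386]), 'ft_torque': array([-0.03801518, -0.02588022,  0.00540551]), 'width': 0.999150962852281}
0.0188
scene {'camera_matrix': array([[442.04426821,   0.        , 312.97306632],
       [  0.        , 442.04426821, 202.03916073],
       [  0.        ,   0.        ,   1.        ]]), 'rvec': array([ 1.32730685,  2.02596542, -1.07432863]), 'tvec': array([ 0.18777998, -0.28170801,  1.44146091])}
top {'camera_matrix': array([[442.43858819,   0.        , 319.80766259],
       [  0.        , 442.43858819, 200.09848312],
       [  0.        ,   0.        ,   1.        ]]), 'rvec': array([ 2.14904969, -2.18385308,  0.18226583]), 'tvec': array([0.04133243, 0.57916809, 0.88379739])}
```

View pics/scene0.png

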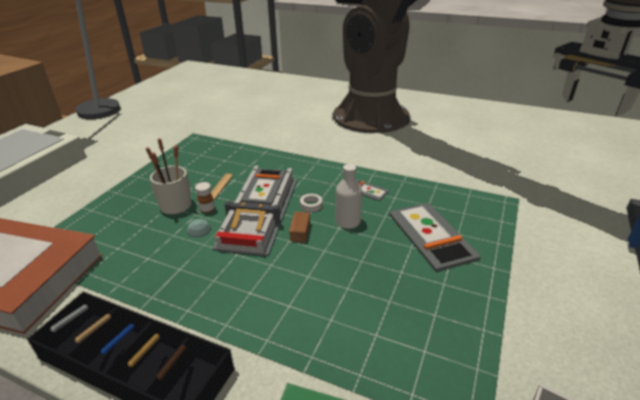

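View pics/top0.png

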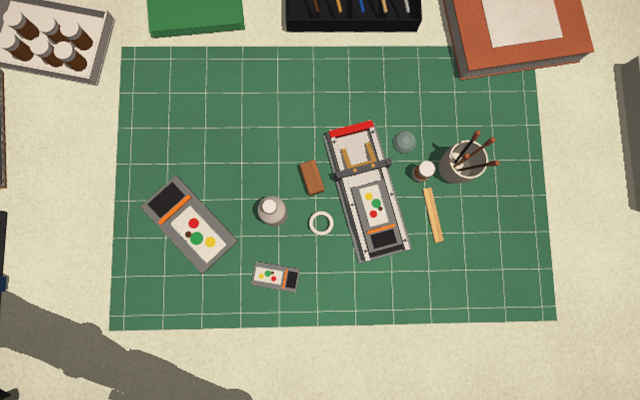

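Three things look like the carrier in the top view: a large one at (190,222), a small one at (275,277) and a middle-sized one at (372,210). The middle-sized one lies in the stage channel with its finger place at about (383,240), facing the bridge at (360,170) and the red stop at (350,130), so it fits the description. I'll confirm it in an enlarged crop and measure.

```bash
cat > h.py <<'E'
import numpy as np,cv2
from cell import arm
def cam(n):
    p=arm.camera_params(n);R=cv2.Rodrigues(np.array(p['rvec']))[0];return p['camera_matrix'],R,np.array(p['tvec']).ravel()
def ray(n,uv,z):
    K,R,t=cam(n);d=R.T@np.linalg.inv(K)@np.array([uv[0],uv[1],1.]);c=-R.T@t
    return c+d*(z-c[2])/d[2]
def proj(n,P):
    K,R,t=cam(n);q=K@(R@np.asarray(P)+t);return q[:2]/q[2]
E
python3 - <<'E'
from h import *
im=cv2.imread('pics/top0.png')
c=im[110:270,300:430]; cv2.imwrite('pics/crop0.png',cv2.resize(c,None,fx=3.7,fy=3.7,interpolation=cv2.INTER_CUBIC))
hsv=cv2.cvtColor(im,cv2.COLOR_BGR2HSV)
roi=np.zeros(im.shape[:2],np.uint8);roi[110:270,318:415]=255
red=(cv2.inRange(hsv,(0,170,90),(5,255,255))|cv2.inRange(hsv,(174,170,90),(180,255,255)))&roi
ora=cv2.inRange(hsv,(6,170,120),(15,255,255))&roi
for nm,m in(('red',red),('or',ora)):
    for k in cv2.findContours(m,0,2)[0]:
        if cv2.contourArea(k)>15:
            r=cv2.minAreaRect(k);print(nm,cv2.contourArea(k),np.round(r[0],1),np.round(cv2.boxPoints(r),1).tolist())
print('toolx',cv2.Rodrigues(arm.observe()['ee_rot'])[0].round(3).tolist())
E
```

```text
red 23.5 [373.  213.5] [[370.0, 211.0], [376.0, 211.0], [376.0, 216.0], [370.0, 216.0]]
red 284.5 [351. 129.] [[328.6000061035156, 130.39999389648438], [371.3999938964844, 119.5999984741211], [373.3999938964844, 127.5999984741211], [330.6000061035156, 138.39999389648438]]
or 47.0 [380.4 228.3] [[366.3999938964844, 230.6999969482422], [393.79998779296875, 223.1999969482422], [394.5, 225.89999389648438], [367.1000061035156, 233.3000030517578]]
toolx [[0.453, 0.892, -0.001], [0.892, -0.453, -0.001], [-0.001, 0.0, -1.0]]
```

View pics/crop0.png

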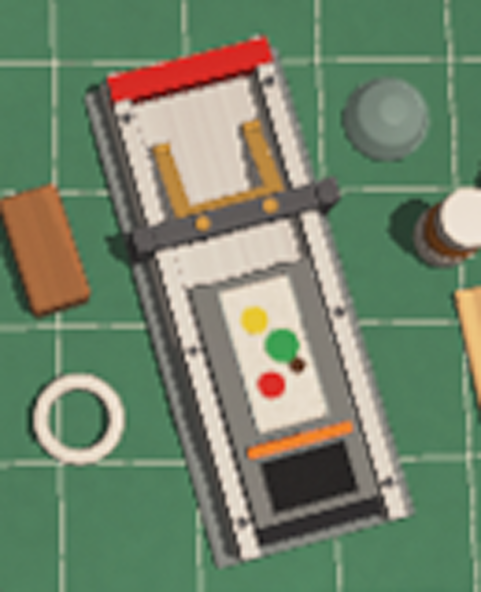

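The crop confirms it: the middle-sized carrier lies on the black deck between the white rails. Its orange ridge is at top px (380,228), the rubber patch is behind that at (384,240), and the red stop's near top edge is at about (331,137)-(373,127).

```bash
python3 - <<'E'
from h import *
np.set_printoptions(precision=4,suppress=True)
C=lambda u,v:(300+(u+.5)/3.7-.5,110+(v+.5)/3.7-.5)
def show(n,uv,z):
    print(n,np.round(uv,1),ray('top',uv,z)[:2])
    return ray('top',uv,z)[:2]
s1=show('stop L',C(115,101),.04); s2=show('stop R',C(272,63),.04)
im=cv2.imread('pics/top0.png')
g=cv2.cvtColor(im,cv2.COLOR_BGR2GRAY); hsv=cv2.cvtColor(im,cv2.COLOR_BGR2HSV)
r1=show('ridge L',(366.7,232),.046); r2=show('ridge R',(394.2,224.5),.046)
m=cv2.inRange(g,0,45); roi=np.zeros_like(m); roi[228:252,365:402]=255
for k in cv2.findContours(m&roi,0,2)[0]:
    if cv2.contourArea(k)>30:
        r=cv2.minAreaRect(k);show('black %.0f'%cv2.contourArea(k),r[0],.04);print(cv2.boxPoints(r).tolist())
b1=show('bridge L',C(140,253),.05); b2=show('bridge R',C(338,208),.05)
# right rail outer top edge, right white rail
a=show('railR outer far',C(283,85),.038); b=show('near',C(410,512),.038)
d=(a-b)/np.linalg.norm(a-b); print('dir',d,np.degrees(np.arctan2(d[1],d[0])), 'stopdir',np.degrees(np.arctan2(*(s2-s1)[::-1]))+90)
# white rail mask
w=cv2.inRange(hsv,(0,0,140),(180,70,255)); roi[:]=0; roi[110:270,318:415]=255; w&=roi
cv2.imwrite('pics/w.png',cv2.resize(w[110:270,300:430],None,fx=3.7,fy=3.7,interpolation=0))
E
```

```text
stop L [330.7 136.9] [0.7147 0.0064]
stop R [373.1 126.7] [ 0.7364 -0.0849]
ridge L [366.7 232. ] [ 0.5113 -0.0629]
ridge R [394.2 224.5] [ 0.5258 -0.1204]
black 258 [383.2 238.4] [ 0.498  -0.0975]
[[370.6614990234375, 235.09231567382812], [392.32305908203125, 229.18463134765625], [395.71539306640625, 241.62307739257812], [374.0538330078125, 247.53076171875]]
bridge L [337.5 178. ] [ 0.624  -0.0051]
bridge R [391.  165.9] [ 0.6484 -0.1178]
railR outer far [376.1 132.6] [ 0.7239 -0.0912]
near [410.4 248. ] [ 0.4772 -0.1538]
dir [0.9693 0.2461] 14.245249927993 stopdir 13.402044255738403
```

View pics/w.png

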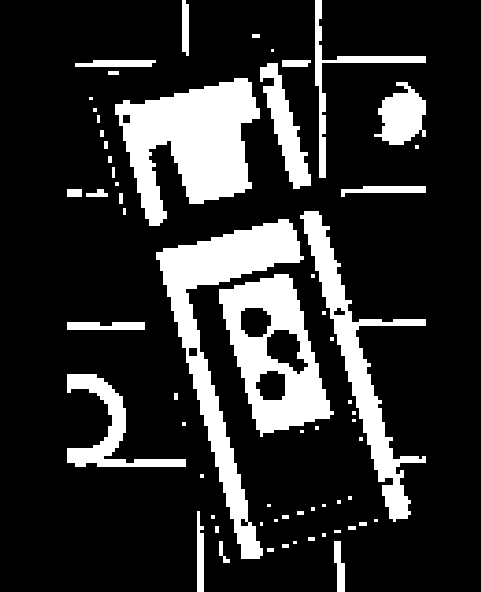

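```bash
cat >> h.py <<'E'
TH=np.radians(14.2); D=np.array([np.cos(TH),np.sin(TH)]); L=np.array([-D[1],D[0]])
STOP=np.array([.7256,-.0393]); ORG=STOP-.09*D   # stage origin
def st(p): q=np.asarray(p)[:2]-ORG; return np.array([q@D,q@L])
def w(x,y): return ORG+x*D+y*L
def tool(target, yaw):
    o=arm.observe();R=cv2.Rodrigues(o['ee_rot'])[0]
    dp=R.T@(np.asarray(target)-o['position'])
    X=np.array([np.cos(yaw),np.sin(yaw),0]);Z=np.array([0,0,-1.]);T=np.c_[X,np.cross(Z,X),Z]
    return dp.round(4),cv2.Rodrigues(R.T@T)[0].ravel().round(4)
E
python3 - <<'E'
from h import *
np.set_printoptions(precision=4,suppress=True)
for n,uv,z in (('bottle',(269,207),.14),('potrim',(469,158),.1),('vial',(427,169),.065),('weight',(404,142),.025),('block',(312,177),.03),('tape',(321,223),.018),('patch',(383.2,238.4),.04),('ridge',(380.4,228.3),.046)):
    p=ray('top',uv,z);print(n,p[:2],st(p))
# cross check with scene view
print('scene proj ridge',proj('scene',[.5186,-.0917,.046]),'stop top',proj('scene',[*STOP,.04]))
P=w(-.0945-.047,0); print('pad target',P, 'end',w(-.022,0))
for yaw in (TH+np.pi/2,TH-np.pi/2): print(tool([*P,.2],yaw))
E
```

```text
bottle [0.5545 0.1294] [-0.0345  0.2055]
potrim [ 0.6519 -0.2647] [-0.0367 -0.2005]
vial [ 0.6378 -0.1892] [-0.0319 -0.1238]
weight [ 0.7062 -0.1533] [ 0.0432 -0.1058]
block [0.6305 0.0474] [0.0191 0.1073]
tape [0.5336 0.0297] [-0.0792  0.114 ]
patch [ 0.4979 -0.0975] [-0.1451 -0.0006]
ridge [ 0.5184 -0.0915] [-0.1236  0.0002]
scene proj ridge [267.5462 174.9405] stop top [240.7503 232.1553]
pad target [ 0.5012 -0.0961] end [ 0.617  -0.0668]
(array([-0.4833,  0.4903,  0.0268]), array([-0.0004,  0.0014, -0.7177]))
(array([-0.4833,  0.4903,  0.0268]), array([0.0018, 0.0005, 2.4239]))
```

```bash
python3 -m pendant '[{"dp":[-0.03,0.03,0],"rotation":[0,0,-0.04],"fingers":1},{"dp":[-0.07,0.07,0],"rotation":[0,0,-0.1],"fingers":1},{"dp":[-0.11,0.11,0],"rotation":[0,0,-0.16],"fingers":1},{"dp":[-0.15,0.15,0],"rotation":[0,0,-0.22],"fingers":1},{"dp":[-0.19,0.19,0],"rotation":[0,0,-0.28],"fingers":1},{"dp":[-0.23,0.23,0],"rotation":[0,0,-0.34],"fingers":1},{"dp":[-0.27,0.27,0],"rotation":[0,0,-0.4],"fingers":1},{"dp":[-0.31,0.31,0],"rotation":[0,0,-0.46],"fingers":1},{"dp":[-0.35,0.35,0],"rotation":[0,0,-0.52],"fingers":1},{"dp":[-0.39,0.39,0],"rotation":[0,0,-0.58],"fingers":1},{"dp":[-0.43,0.43,0],"rotation":[0,0,-0.64],"fingers":1},{"dp":[-0.46,0.465,0],"rotation":[0,0,-0.69],"fingers":1},{"dp":[-0.478,0.485,0],"rotation":[0,0,-0.717],"fingers":1},{"dp":[-0.483,0.490,0.01],"rotation":[0,0,-0.718],"fingers":1},{"dp":[-0.483,0.490,0.02],"rotation":[0,0,-0.718],"fingers":1},{"dp":[-0.483,0.490,0.02],"rotation":[0,0,-0.718],"fingers":1}]' 10
python3 - <<'E'
from h import *
o=arm.observe();print(o['clock'],o['position'],o['force'],o['width'],st(o['position']))
print(tool([*w(-.1415,0),.075],TH+np.pi/2), cv2.Rodrigues(o['ee_rot'])[0].round(3))
E
```

```text
clock: 2.1
position: [0.4999, -0.094, 0.2055]
ee_rot: [-1.926, -2.479, 0.004]
force: [0.3, -0.1, -0.3]
width: 0.008
2.1 [ 0.49987964 -0.09404611  0.20548127] [ 0.269749   -0.06026909 -0.29683778] 0.007825346014263232 [-0.14225318  0.00229751]
(array([-0.0023,  0.0012,  0.1305]), array([-0.0032, -0.0002,  0.0018])) [[-0.247  0.969 -0.003]
 [ 0.969  0.247 -0.001]
 [ 0.    -0.003 -1.   ]]
```

```bash
python3 -m pendant '[{"dp":[-0.002,0.001,0.03],"rotation":[-0.003,0,0.002],"fingers":1},{"dp":[-0.002,0.001,0.07],"rotation":[-0.003,0,0.002],"fingers":1},{"dp":[-0.002,0.001,0.11],"rotation":[-0.003,0,0.002],"fingers":1},{"dp":[-0.002,0.001,0.14],"rotation":[-0.003,0,0.002],"fingers":1},{"dp":[-0.002,0.001,0.147],"rotation":[-0.003,0,0.002],"fingers":1},{"dp":[-0.002,0.001,0.147],"rotation":[-0.003,0,0.002],"fingers":1},{"dp":[-0.002,0.001,0.147],"rotation":[-0.003,0,0.002],"fingers":1}]'
python3 - <<'E'
from h import *
a=arm.get_image('scene');b=arm.get_image('top')
o=arm.observe();print(o['clock'],o['position'],o['force'],st(o['position']))
A=cv2.resize(a[110:270,190:330],(525,600),interpolation=2);B=cv2.resize(b[110:270,320:420],(275,440),interpolation=2)
c=np.zeros((600,800,3),np.uint8);c[:,:525]=A;c[:440,525:]=B;cv2.imwrite('pics/p1.png',c)
E
```

```text
clock: 2.98
position: [0.5018, -0.0957, 0.0597]
ee_rot: [1.929, 2.478, 0.002]
force: [0.2, -1.0, -0.1]
width: 0.002
3.075 [ 0.50165328 -0.09582057  0.05958749] [ 0.33469615 -0.68207159 -0.66198076] [-0.14096902  0.00014218]
```

View pics/p1.png

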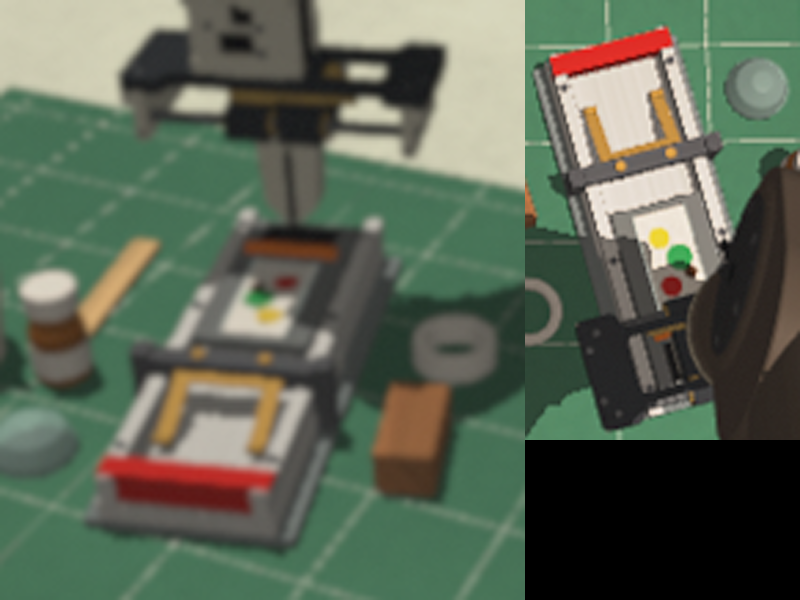

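The scene crop shows the shut fingertips, at about (290,215), centred above the black patch and just behind the ridge at (292,248). The body is clear of the rails and the pots. I'll press down now.

```bash
python3 -m pendant '[{"dp":[0,0,0.01],"rotation":[0,0,0],"fingers":1},{"dp":[0,0,0.018],"rotation":[0,0,0],"fingers":1},{"dp":[0,0,0.021],"rotation":[0,0,0],"fingers":1},{"dp":[0,0,0.024],"rotation":[0,0,0],"fingers":1},{"dp":[0,0,0.027],"rotation":[0,0,0],"fingers":1},{"dp":[0,0,0.030],"rotation":[0,0,0],"fingers":1},{"dp":[0,0,0.030],"rotation":[0,0,0],"fingers":1}]'
```

```text
clock: 3.95
position: [0.5016, -0.0957, 0.0298]
ee_rot: [1.929, 2.478, 0.002]
force: [-2.8, 2.1, 10.2]
width: 0.005
```

```bash
python3 -m pendant '[{"dp":[0,0,0.0015],"rotation":[0,0,0],"fingers":1},{"dp":[0,0,0.0025],"rotation":[0,0,0],"fingers":1},{"dp":[0,0,0.0025],"rotation":[0,0,0],"fingers":1}]'
python3 - <<'E'
from h import *
o=arm.observe();print(o['clock'],o['position'],o['force'],st(o['position']))
E
```

```text
clock: 4.32
position: [0.5016, -0.0957, 0.0286]
ee_rot: [1.93, 2.478, 0.003]
force: [-7.2, 2.1, 25.3]
width: 0.006
4.325 [ 0.50161893 -0.09572764  0.02858071] [-7.18773184  2.08493455 25.28127984] [-0.14097953  0.0002407 ]
```

The deck is fully down: the tip is at z 0.0286 against 0.0285 expected, with 25 N. I'll start the slide along tool +y, keeping the press on.

```bash
python3 -m pendant '[{"dp":[0,0.003,0.0013],"rotation":[0,0,0],"fingers":1},{"dp":[0,0.008,0.0013],"rotation":[0,0,0],"fingers":1},{"dp":[0,0.014,0.0013],"rotation":[0,0,0],"fingers":1},{"dp":[0,0.020,0.0013],"rotation":[0,0,0],"fingers":1},{"dp":[0,0.026,0.0013],"rotation":[0,0,0],"fingers":1},{"dp":[0,0.032,0.0013],"rotation":[0,0,0],"fingers":1}]'
python3 - <<'E'
from h import *
a=arm.get_image('scene');b=arm.get_image('top')
o=arm.observe();print(o['clock'],o['position'],o['force'],st(o['position']),o['ft_torque'])
A=cv2.resize(a[110:270,190:330],(525,600),interpolation=2);B=cv2.resize(b[110:270,320:420],(275,440),interpolation=2)
c=np.zeros((600,800,3),np.uint8);c[:,:525]=A;c[:440,525:]=B;cv2.imwrite('pics/p2.png',c)
E
```

```text
clock: 5.08
position: [0.5239, -0.0911, 0.0283]
ee_rot: [-1.93, -2.466, 0.011]
force: [-32.4, -7.5, 51.6]
width: 0.003
5.175 [ 0.52537857 -0.0907867   0.02837673] [-28.66055911  -6.07229592  49.66159655] [-0.1167338  -0.00079774] [-1.34582219  6.63814808  0.03809104]
```

View pics/p2.png

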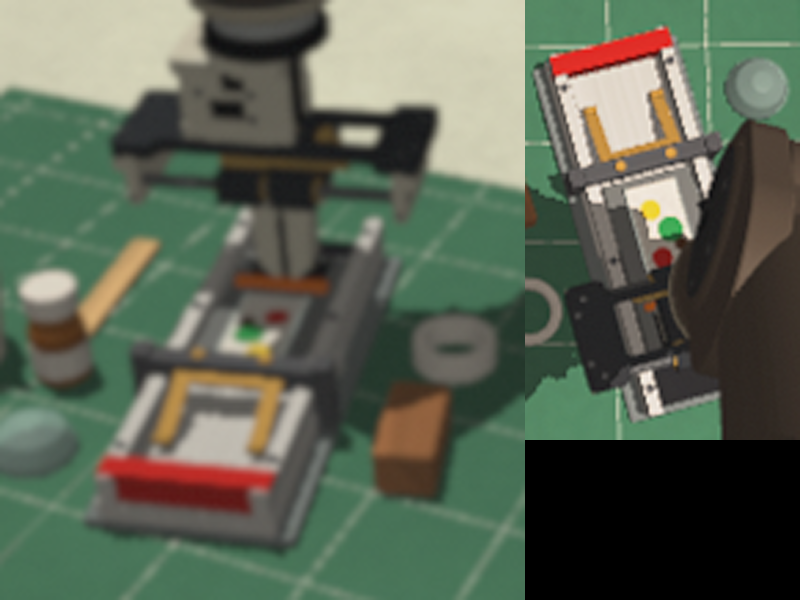

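The crops show the carrier sunk and moving, with the ridge at (282,283) and the leading end just at the bridge. The press has grown to 50 N because of the drag, so I'll ease the downward command and go on.

```bash
python3 -m pendant '[{"dp":[0,0.004,0.0008],"rotation":[0,0,0],"fingers":1},{"dp":[0,0.009,0.0008],"rotation":[0,0,0],"fingers":1},{"dp":[0,0.014,0.0008],"rotation":[0,0,0],"fingers":1},{"dp":[0,0.019,0.0008],"rotation":[0,0,0],"fingers":1}]'
python3 - <<'E'
from h import *
a=arm.get_image('scene');b=arm.get_image('top')
o=arm.observe();print(o['clock'],o['position'],o['force'],st(o['position']),cv2.Rodrigues(o['ee_rot'])[0].round(3))
A=cv2.resize(a[110:270,190:330],(525,600),interpolation=2);B=cv2.resize(b[110:270,320:420],(275,440),interpolation=2)
c=np.zeros((600,800,3),np.uint8);c[:,:525]=A;c[:440,525:]=B;cv2.imwrite('pics/p3.png',c)
E
```

```text
clock: 5.68
position: [0.5354, -0.089, 0.0283]
ee_rot: [-1.928, -2.456, 0.023]
force: [-31.4, -5.8, 49.8]
width: 0.004
5.775 [ 0.53658165 -0.08879495  0.02836433] [-28.82049962  -4.75353969  47.14800606] [-0.10538444 -0.00161505] [[-0.238  0.971 -0.022]
 [ 0.971  0.238  0.   ]
 [ 0.005 -0.021 -1.   ]]
```

View pics/p3.png

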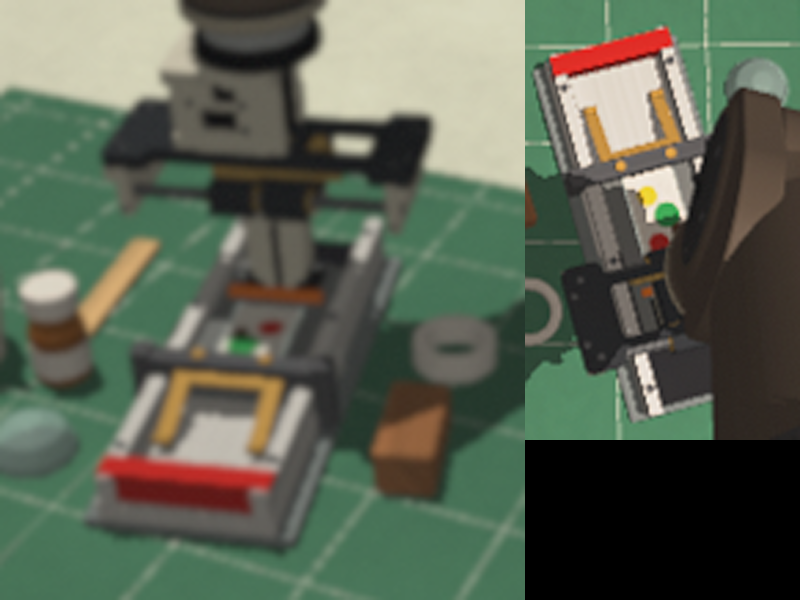

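```bash
python3 -c "
from h import *
print(tool([*w(-.0954,0),.0284],TH+np.pi/2))"
python3 -m pendant '[{"dp":[0.0005,0.004,-0.0005],"rotation":[-0.01,0,0.005],"fingers":1},{"dp":[0.001,0.008,-0.0005],"rotation":[-0.02,0,0.01],"fingers":1},{"dp":[0.0015,0.012,-0.0005],"rotation":[-0.02,0,0.01],"fingers":1}]'
python3 - <<'E'
from h import *
o=arm.observe();print(o['clock'],o['position'],o['force'],st(o['position']),tool([*w(-.0215,0),.0283],TH+np.pi/2))
E
```

```text
(array([ 0.0017,  0.01  , -0.0002]), array([-0.0213, -0.0055, -0.0075]))
clock: 6.15
position: [0.5453, -0.0858, 0.0288]
ee_rot: [-1.949, -2.454, 0.001]
force: [-10.3, -3.5, 16.0]
width: 0.005
6.15 [ 0.54533267 -0.08583975  0.02876001] [-10.29918375  -3.49449831  15.99706384] [-0.09617587 -0.00089683] (array([0.0023, 0.0746, 0.0001]), array([-0.0052, -0.0057, -0.0194]))
```

```bash
python3 -m pendant '[{"dp":[0.0005,0.004,0.0007],"rotation":[-0.005,-0.005,-0.01],"fingers":1},{"dp":[0.001,0.010,0.0005],"rotation":[-0.01,-0.005,-0.02],"fingers":1},{"dp":[0.001,0.016,0.0003],"rotation":[-0.015,-0.005,-0.02],"fingers":1},{"dp":[0.001,0.022,0.0003],"rotation":[-0.015,-0.005,-0.02],"fingers":1},{"dp":[0.001,0.028,0.0003],"rotation":[-0.015,-0.005,-0.02],"fingers":1}]'
python3 - <<'E'
from h import *
o=arm.observe();print(o['clock'],o['position'],o['force'],st(o['position']),tool([*w(-.0215,0),.0283],TH+np.pi/2))
E
```

```text
clock: 6.78
position: [0.5689, -0.0802, 0.0286]
ee_rot: [1.931, 2.477, 0.006]
force: [-13.4, -2.5, 21.4]
width: 0.004
6.775 [ 0.56889302 -0.08015841  0.02857142] [-13.44033981  -2.53299959  21.42616734] [-0.07194172 -0.00116861] (array([0.0012, 0.0504, 0.0005]), array([ 0.0038, -0.0016, -0.0014]))
```

Travel is smooth at about 21 N. I'll keep going.

```bash
python3 -m pendant '[{"dp":[0.0005,0.005,0.0008],"rotation":[0,0,0],"fingers":1},{"dp":[0.001,0.011,0.0006],"rotation":[-0.005,0,0],"fingers":1},{"dp":[0.001,0.017,0.0005],"rotation":[-0.008,0,0],"fingers":1},{"dp":[0.001,0.023,0.0005],"rotation":[-0.01,0,0],"fingers":1},{"dp":[0.001,0.029,0.0005],"rotation":[-0.01,0,0],"fingers":1}]'
python3 - <<'E'
from h import *
a=arm.get_image('scene');b=arm.get_image('top')
o=arm.observe();print(o['clock'],o['position'],o['force'],st(o['position']),tool([*w(-.0215,0),.0283],TH+np.pi/2))
A=cv2.resize(a[110:270,190:330],(525,600),interpolation=2);B=cv2.resize(b[110:270,320:420],(275,440),interpolation=2)
c=np.zeros((600,800,3),np.uint8);c[:,:525]=A;c[:440,525:]=B;cv2.imwrite('pics/p4.png',c)
E
```

```text
clock: 7.4
position: [0.5871, -0.0757, 0.0282]
ee_rot: [-1.933, -2.47, -0.001]
force: [-39.0, -8.1, 49.2]
width: 0.005
7.5 [ 0.58827426 -0.07541381  0.028335  ] [-29.99022344  -6.37512518  39.36881217] [-0.05198878 -0.00132335] (array([0.0015, 0.0305, 0.    ]), array([-0.001 , -0.0041, -0.005 ]))
```

View pics/p4.png

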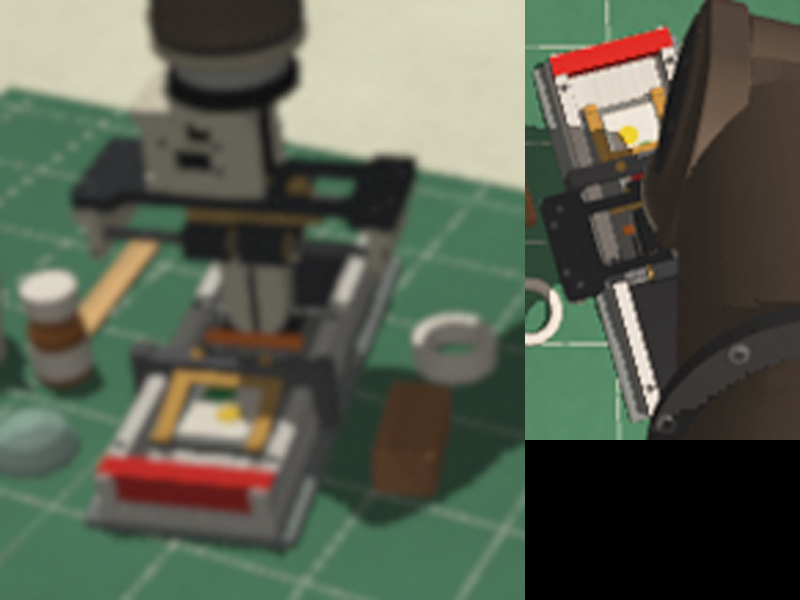

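The leading end is now under the leaf springs, with its dots visible between the leaves at scene crop (225,410). About 30 mm remain.

```bash
python3 -m pendant '[{"dp":[0.0005,0.005,0.0003],"rotation":[-0.005,-0.003,-0.003],"fingers":1},{"dp":[0.001,0.010,0.0002],"rotation":[-0.008,-0.004,-0.005],"fingers":1},{"dp":[0.001,0.015,0.0002],"rotation":[-0.01,-0.004,-0.005],"fingers":1},{"dp":[0.001,0.020,0.0002],"rotation":[-0.01,-0.004,-0.005],"fingers":1}]'
python3 - <<'E'
from h import *
o=arm.observe();print(o['clock'],o['position'],o['force'],st(o['position']),tool([*w(-.0215,0),.0283],TH+np.pi/2))
E
```

```text
clock: 8.0
position: [0.5989, -0.0729, 0.0283]
ee_rot: [-1.931, -2.471, 0.004]
force: [-29.3, -6.5, 37.4]
width: 0.004
8.0 [ 0.59892684 -0.07288751  0.02831651] [-29.29264543  -6.46893753  37.37686882] [-0.04104197 -0.00148739] (array([ 0.0016,  0.0195, -0.0001]), array([-0.0056, -0.0026, -0.0038]))
```

```bash
python3 -m pendant '[{"dp":[0.0005,0.006,0.0001],"rotation":[-0.008,-0.003,-0.003],"fingers":1},{"dp":[0.001,0.011,0],"rotation":[-0.012,-0.003,-0.003],"fingers":1},{"dp":[0.001,0.015,0],"rotation":[-0.012,-0.003,-0.003],"fingers":1},{"dp":[0.001,0.019,0],"rotation":[-0.012,-0.003,-0.003],"fingers":1}]'
python3 - <<'E'
from h import *
a=arm.get_image('scene');b=arm.get_image('top')
o=arm.observe();print(o['clock'],o['position'],o['force'],st(o['position']),tool([*w(-.0215,0),.0283],TH+np.pi/2))
A=cv2.resize(a[110:270,190:330],(525,600),interpolation=2);B=cv2.resize(b[110:270,320:420],(275,440),interpolation=2)
c=np.zeros((600,800,3),np.uint8);c[:,:525]=A;c[:440,525:]=B;cv2.imwrite('pics/p5.png',c)
E
```

```text
clock: 8.5
position: [0.6093, -0.0703, 0.0283]
ee_rot: [-1.931, -2.47, 0.007]
force: [-28.3, -4.8, 33.1]
width: 0.007
8.6 [ 0.61015415 -0.07012763  0.02831055] [-26.08716466  -4.740014    30.88332442] [-0.02948069 -0.00156598] (array([ 0.0016,  0.008 , -0.    ]), array([-0.0058, -0.0016, -0.0038]))
```

View pics/p5.png

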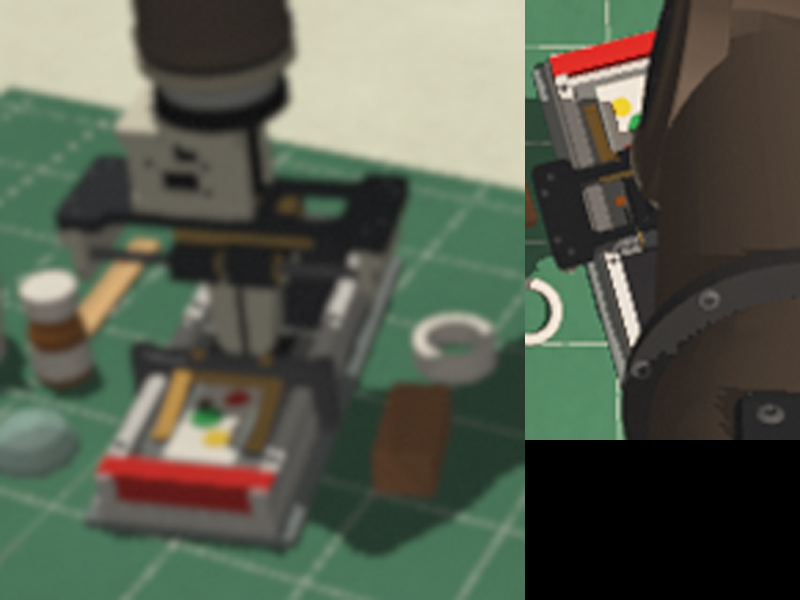

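The whole specimen strip is now past the bridge, with a small gap left to the red stop. I'll push gently until it seats.

```bash
python3 -m pendant '[{"dp":[0.001,0.006,0],"rotation":[-0.008,-0.002,-0.003],"fingers":1},{"dp":[0.001,0.009,0],"rotation":[-0.012,-0.002,-0.003],"fingers":1},{"dp":[0.001,0.012,0],"rotation":[-0.012,-0.002,-0.003],"fingers":1},{"dp":[0.001,0.014,0],"rotation":[-0.012,-0.002,-0.003],"fingers":1}]'
python3 - <<'E'
from h import *
o=arm.observe();print(o['clock'],o['position'],o['force'],st(o['position']))
E
```

```text
clock: 9.1
position: [0.616, -0.0686, 0.0282]
ee_rot: [-1.931, -2.471, 0.007]
force: [-26.4, -5.2, 31.9]
width: 0.006
9.1 [ 0.61602574 -0.06864073  0.02823929] [-26.36783673  -5.16916722  31.89843146] [-0.02342376 -0.00156486]
```

```bash
python3 -m pendant '[{"dp":[0.001,0.006,0],"rotation":[-0.008,-0.002,-0.003],"fingers":1},{"dp":[0.001,0.009,0],"rotation":[-0.012,-0.002,-0.003],"fingers":1},{"dp":[0.001,0.010,0],"rotation":[-0.012,-0.002,-0.003],"fingers":1}]'
python3 - <<'E'
from h import *
a=arm.get_image('scene');b=arm.get_image('top')
o=arm.observe();print(o['clock'],o['position'],o['force'],st(o['position']),tool([*w(-.0215,0),.0283],TH+np.pi/2))
A=cv2.resize(a[110:270,190:330],(525,600),interpolation=2);B=cv2.resize(b[110:270,320:420],(275,440),interpolation=2)
c=np.zeros((600,800,3),np.uint8);c[:,:525]=A;c[:440,525:]=B;cv2.imwrite('pics/p6.png',c)
E
```

```text
clock: 9.48
position: [0.6171, -0.0684, 0.0282]
ee_rot: [-1.931, -2.469, 0.01]
force: [-31.8, -5.8, 36.9]
width: 0.003
9.575 [ 0.61709234 -0.06839502  0.02822444] [-30.07365734  -5.38180105  34.75019435] [-0.02232947 -0.0015883 ] (array([ 0.0016,  0.0008, -0.0001]), array([-0.0094, -0.0022, -0.0044]))
```

View pics/p6.png

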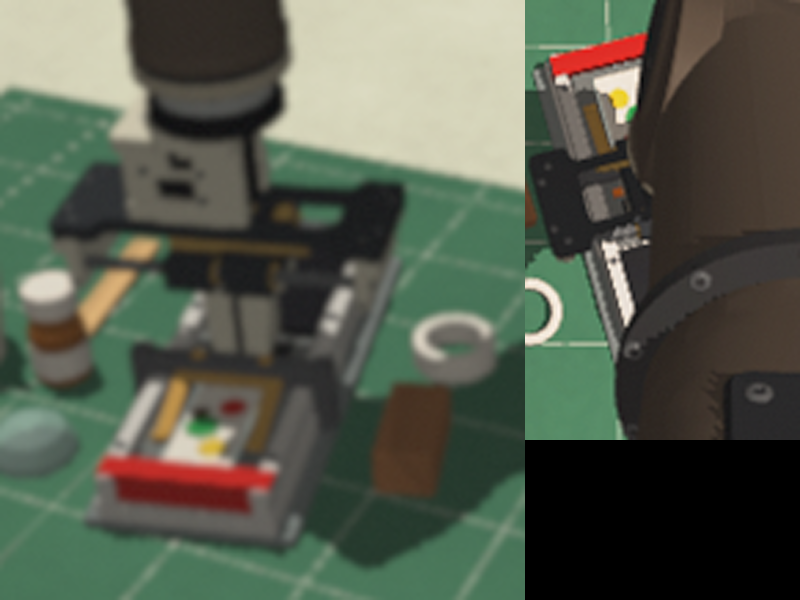

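```bash
python3 -m pendant '[{"dp":[0.001,0.008,-0.0003],"rotation":[-0.01,-0.002,-0.003],"fingers":1},{"dp":[0.001,0.012,-0.0003],"rotation":[-0.014,-0.002,-0.003],"fingers":1},{"dp":[0.001,0.014,-0.0003],"rotation":[-0.014,-0.002,-0.003],"fingers":1},{"dp":[0.001,0.014,-0.0003],"rotation":[-0.014,-0.002,-0.003],"fingers":1}]'
python3 - <<'E'
from h import *
o=arm.observe();print(o['clock'],o['position'],o['force'],st(o['position']),tool([*w(-.0215,0),.0283],TH+np.pi/2))
E
```

```text
clock: 10.07
position: [0.6173, -0.0683, 0.0282]
ee_rot: [-1.928, -2.461, 0.018]
force: [-44.7, -6.3, 48.0]
width: 0.007
10.075 [ 0.61725554 -0.06834553  0.02816788] [-44.747841    -6.29970182  48.02758988] [-0.02215912 -0.00158036] (array([ 0.0016,  0.0006, -0.0001]), array([-0.0185, -0.0046, -0.0061]))
```

The TCP moved only 0.2 mm while the push rose from 30 to 45 N, so the carrier is seated on the stop. I'll unload and lift straight up.

```bash
python3 -m pendant '[{"dp":[0,0.002,0],"rotation":[-0.005,0,0],"fingers":1},{"dp":[0,0.001,-0.001],"rotation":[-0.005,0,0],"fingers":1},{"dp":[0,0.0005,-0.004],"rotation":[-0.005,0,0],"fingers":1},{"dp":[0,0,-0.01],"rotation":[-0.005,0,0],"fingers":1},{"dp":[0,0,-0.03],"rotation":[-0.005,0,0],"fingers":1},{"dp":[0,-0.01,-0.07],"rotation":[-0.005,0,0],"fingers":1},{"dp":[0,-0.03,-0.12],"rotation":[-0.005,0,0],"fingers":1},{"dp":[0,-0.07,-0.16],"rotation":[0,0,0],"fingers":1},{"dp":[0.05,-0.11,-0.18],"rotation":[0,0,0],"fingers":1},{"dp":[0.1,-0.13,-0.18],"rotation":[0,0,0],"fingers":1},{"dp":[0.15,-0.15,-0.18],"rotation":[0,0,0],"fingers":1},{"dp":[0.2,-0.15,-0.18],"rotation":[0,0,0],"fingers":1},{"dp":[0.25,-0.15,-0.18],"rotation":[0,0,0],"fingers":1},{"dp":[0.3,-0.15,-0.18],"rotation":[0,0,0],"fingers":1},{"dp":[0.35,-0.15,-0.18],"rotation":[0,0,0],"fingers":1},{"dp":[0.4,-0.15,-0.18],"rotation":[0,0,0],"fingers":1},{"dp":[0.4,-0.15,-0.18],"rotation":[0,0,0],"fingers":1}]'
python3 - <<'E'
from h import *
a=arm.get_image('scene');b=arm.get_image('top');cv2.imwrite('pics/topF.png',b)
o=arm.observe();print(o['clock'],o['position'],o['force'])
A=cv2.resize(a[110:270,190:330],(420,480),interpolation=2);B=cv2.resize(b[110:270,300:425],(375,480),interpolation=2)
cv2.imwrite('pics/p7.png',np.hstack([A,B]))
E
```

```text
clock: 12.2
position: [0.3783, 0.2889, 0.2134]
ee_rot: [-1.919, -2.467, 0.014]
force: [-0.3, -0.3, -0.0]
width: 0.008
12.3 [0.37964247 0.28462671 0.21311884] [-0.57250423  0.43292769  0.33922048]
```

View pics/p7.png

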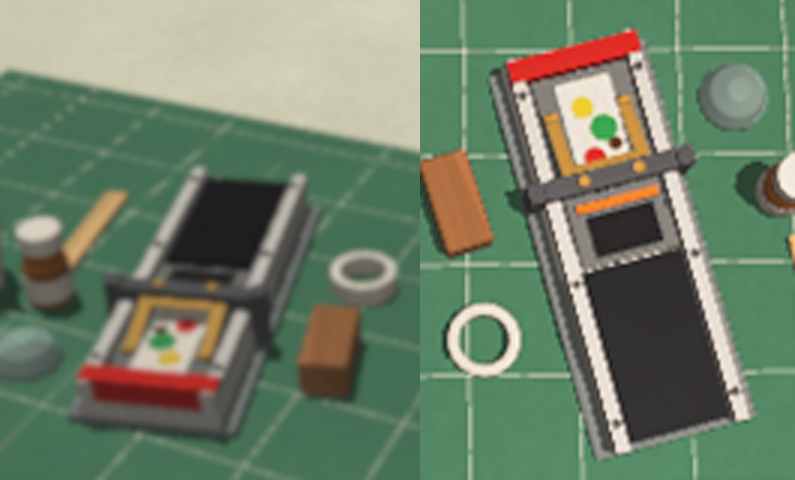

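View pics/topF.png

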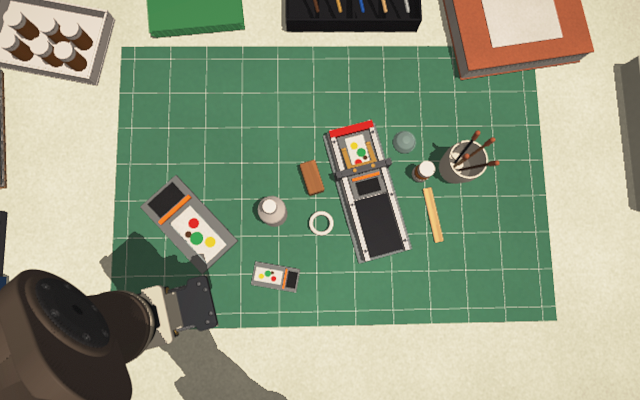

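The carrier sits against the red stop under the leaf springs, with its ridge at top px (368,177) and the black deck standing behind it. Nothing else appears to have moved. I'll check numerically the ridge position, the deck edge height from two views, and picture differences at the bystanders.

```bash
python3 - <<'E'
from h import *
np.set_printoptions(precision=4,suppress=True)
a=arm.get_image('scene');b=arm.get_image('top')
hsv=cv2.cvtColor(b,cv2.COLOR_BGR2HSV)
m=cv2.inRange(hsv,(6,170,120),(15,255,255));r=np.zeros_like(m);r[170:185,345:390]=255
k=max(cv2.findContours(m&r,0,2)[0],key=cv2.contourArea);c=cv2.minAreaRect(k)
print('ridge',c,'stage',st(ray('top',c[0],.034)),'expect x -9')
bx=cv2.boxPoints(c)
# deck corners: predicted pixel for up/down top
for z in (.032,.0205):
    print(z,'top',[proj('top',[*w(x,y),z]).round(1).tolist() for x in(-.053,-.176) for y in (.036,-.036)],'scene',[proj('scene',[*w(x,y),z]).round(1).tolist() for x in(-.053,-.176) for y in (.036,-.036)])
g=cv2.cvtColor(b,cv2.COLOR_BGR2GRAY);dk=cv2.inRange(g,0,50);r[:]=0;r[185:262,340:412]=255
k=max(cv2.findContours(dk&r,0,2)[0],key=cv2.contourArea);print('deck top px',cv2.boxPoints(cv2.minAreaRect(k)).round(1).tolist())
g=cv2.cvtColor(a,cv2.COLOR_BGR2GRAY);dk=cv2.inRange(g,0,50);r[:]=0;r[165:202,235:300]=255
k=max(cv2.findContours(dk&r,0,2)[0],key=cv2.contourArea);print('deck scene px',cv2.approxPolyDP(k,2,True).reshape(-1,2).tolist())
o=cv2.imread('pics/top0.png');d=cv2.absdiff(o,b).max(2)
for n,(u,v) in dict(bottle=(271,210),pot=(463,162),vial=(424,171),weight=(404,142),tape=(321,223),block=(312,177),folder=(433,215)).items(): print(n,(d[v-20:v+20,u-14:u+14]>50).sum())
A=cv2.resize(a[150:220,225:305],(800,700)[:2],interpolation=2)[:600];cv2.imwrite('pics/p8.png',A)
E
```

```text
ridge ((365.0882873535156, 176.35293579101562), (2.6678919792175293, 27.163990020751953), 75.96376037597656) stage [-0.0092 -0.0014] expect x -9
0.032 top [[353.7, 200.8], [386.3, 192.1], [369.8, 257.7], [402.9, 248.5]] scene [[275.4, 197.4], [245.1, 194.8], [287.3, 169.9], [259.5, 167.9]]
0.0205 top [[353.1, 201.5], [385.4, 192.9], [369.1, 257.7], [401.8, 248.7]] scene [[275.8, 201.5], [245.6, 199.0], [287.5, 173.9], [259.9, 171.8]]
deck top px [[354.29998779296875, 201.5], [386.6000061035156, 192.1999969482422], [402.5, 247.8000030517578], [370.20001220703125, 257.1000061035156]]
deck scene px [[259, 170], [246, 196], [271, 199], [284, 172]]
bottle 0
pot 0
vial 0
weight 0
tape 0
block 0
folder 0
```

View pics/p8.png

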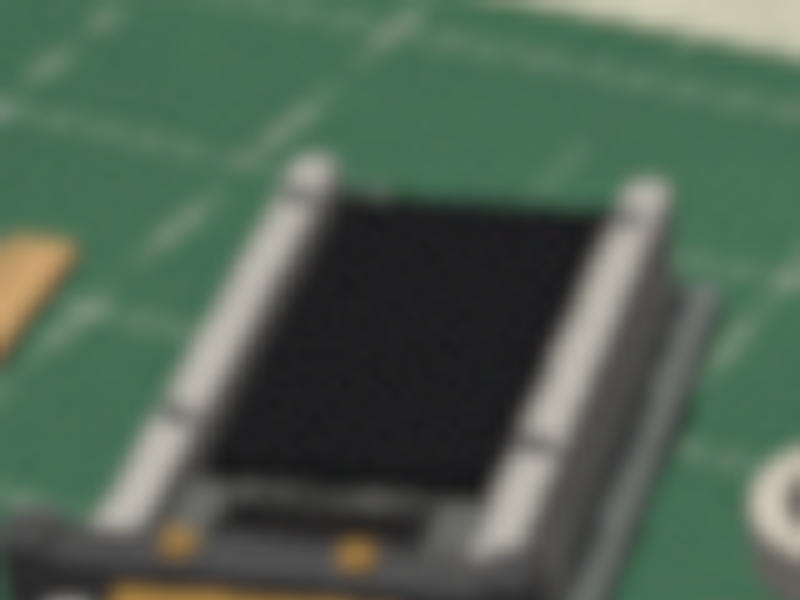

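The far deck edge in the scene view falls between the predictions for up and down, so I'll compare it directly with the start picture (deck known up) and with the pressed picture p5.

```bash
python3 - <<'E'
from h import *
a=arm.get_image('scene');o=cv2.imread('pics/scene0.png')
for n,i in(('start',o),('now',a)):
    g=cv2.cvtColor(i,cv2.COLOR_BGR2GRAY)
    for u in (264,270,276): print(n,u,g[162:180,u].tolist())
t0=cv2.imread('pics/top0.png');t1=arm.get_image('top')
for n,i in(('start',t0),('now',t1)):
    g=cv2.cvtColor(i,cv2.COLOR_BGR2GRAY)
    for u in (380,388,396): print(n,u,g[240:262,u].tolist())
A=[cv2.resize(i[155:205,235:300],(390,300),interpolation=2) for i in (o,a)]
cv2.imwrite('pics/p9.png',np.hstack(A))
E
```

```text
start 264 [93, 92, 91, 92, 93, 94, 92, 78, 55, 36, 37, 56, 83, 98, 90, 82, 108, 151]
start 270 [93, 93, 93, 93, 93, 92, 90, 81, 62, 43, 34, 44, 71, 96, 99, 88, 98, 130]
start 276 [93, 93, 93, 93, 93, 93, 94, 89, 75, 51, 34, 37, 60, 90, 100, 90, 80, 88]
now 264 [96, 96, 95, 95, 96, 95, 90, 72, 48, 32, 30, 30, 30, 31, 29, 30, 29, 30]
now 270 [96, 96, 96, 96, 97, 97, 92, 78, 54, 35, 30, 29, 29, 30, 31, 29, 30, 29]
now 276 [96, 96, 97, 96, 97, 96, 94, 85, 64, 41, 30, 30, 30, 31, 32, 30, 31, 30]
start 380 [39, 40, 39, 40, 40, 38, 55, 105, 136, 112, 47, 46, 47, 47, 57, 106, 138, 123, 106, 112, 112, 111]
start 388 [38, 39, 39, 37, 56, 105, 134, 109, 41, 46, 47, 45, 58, 107, 137, 122, 107, 112, 112, 112, 111, 112]
start 396 [101, 70, 74, 105, 126, 92, 42, 47, 46, 46, 89, 133, 126, 104, 110, 110, 110, 111, 112, 112, 113, 112]
now 380 [51, 51, 52, 51, 52, 51, 51, 51, 52, 51, 52, 52, 51, 50, 61, 113, 148, 131, 114, 120, 119, 119]
now 388 [52, 52, 50, 52, 51, 52, 50, 51, 52, 53, 52, 48, 63, 114, 146, 131, 116, 120, 120, 120, 120, 120]
now 396 [50, 51, 49, 51, 49, 50, 51, 50, 50, 49, 96, 143, 135, 112, 118, 118, 118, 118, 120, 120, 120, 120]
```

View pics/p9.png

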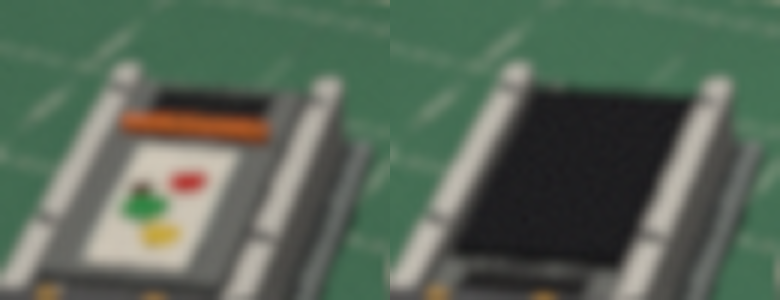

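```bash
python3 - <<'E'
from h import *
a=arm.get_image('scene');g=cv2.cvtColor(a,cv2.COLOR_BGR2GRAY)
def col(y,z,row):
    p,q=proj('scene',[*w(-.16,y),z]),proj('scene',[*w(-.06,y),z]);return p[0]+(q[0]-p[0])*(row-p[1])/(q[1]-p[1])
for row in (178,184,190):
    print(row,'left: rail inner top',col(-.038,.038,row).round(1),'deck up',col(-.036,.032,row).round(1),'down',col(-.038,.0205,row).round(1),'| right rail inner top',col(.038,.038,row).round(1),'deck up',col(.036,.032,row).round(1))
    print([(u,int(g[row,u])) for u in range(242,290)])
E
```

```text
178 left: rail inner top 251.9 deck up 254.1 down 255.8 | right rail inner top 283.6 deck up 283.8
[(242, 95), (243, 94), (244, 95), (245, 95), (246, 106), (247, 132), (248, 161), (249, 178), (250, 177), (251, 157), (252, 120), (253, 85), (254, 59), (255, 43), (256, 32), (257, 30), (258, 29), (259, 30), (260, 30), (261, 32), (262, 31), (263, 28), (264, 30), (265, 29), (266, 29), (267, 31), (268, 30), (269, 30), (270, 30), (271, 30), (272, 31), (273, 31), (274, 29), (275, 29), (276, 31), (277, 31), (278, 28), (279, 30), (280, 28), (281, 37), (282, 76), (283, 125), (284, 164), (285, 180), (286, 176), (287, 151), (288, 114), (289, 85)]
184 left: rail inner top 248.6 deck up 250.9 down 252.7 | right rail inner top 281.0 deck up 281.2
[(242, 103), (243, 120), (244, 150), (245, 174), (246, 184), (247, 178), (248, 152), (249, 113), (250, 78), (251, 51), (252, 37), (253, 31), (254, 30), (255, 31), (256, 30), (257, 30), (258, 30), (259, 30), (260, 29), (261, 30), (262, 31), (263, 31), (264, 29), (265, 31), (266, 32), (267, 29), (268, 29), (269, 30), (270, 31), (271, 30), (272, 30), (273, 30), (274, 31), (275, 30), (276, 32), (277, 29), (278, 33), (279, 60), (280, 107), (281, 153), (282, 179), (283, 182), (284, 169), (285, 137), (286, 98), (287, 78), (288, 75), (289, 71)]
190 left: rail inner top 245.4 deck up 247.7 down 249.5 | right rail inner top 278.4 deck up 278.6
[(242, 135), (243, 151), (244, 156), (245, 138), (246, 104), (247, 73), (248, 51), (249, 37), (250, 31), (251, 30), (252, 30), (253, 29), (254, 30), (255, 28), (256, 29), (257, 30), (258, 30), (259, 30), (260, 31), (261, 30), (262, 31), (263, 30), (264, 30), (265, 29), (266, 30), (267, 31), (268, 30), (269, 31), (270, 31), (271, 31), (272, 31), (273, 29), (274, 29), (275, 29), (276, 46), (277, 86), (278, 134), (279, 169), (280, 183), (281, 178), (282, 152), (283, 114), (284, 85), (285, 77), (286, 73), (287, 68), (288, 62), (289, 74)]
```

The gap between the rail's inner edge and the deck edge in the scene view is about 2 px. That fits the raised deck (2.2 px predicted); a lowered deck would give about 4 px. The ridge at stage x = -9.2 mm puts the carrier at about +19.8 mm, and the arm is clear, so I'm handing in.

```bash
python3 -c "
from cell import arm
print(arm.observe()['force'],arm.observe()['clock'],arm.sign_off())"
```

```text
the job is handed in; nothing more can be done
[0.3846599  0.21053015 0.97334661] 12.55 None
```

The carrier is home against the red stop, and I handed the job in at 12.55 s; sign-off gives no verdict. I pressed the middle-sized carrier down behind its ridge with shut fingertips and slid it under the bridge and leaf springs. I stopped when the push rose to 45 N with no further motion, then lifted the hand off and away.

**Last checks**
- **Carrier position:** the ridge measured at stage x = -9.2 mm, which puts the carrier at about +19.8 mm (home is +20 mm). It lies about square in the channel, with the leaf springs on top of it.
- **Deck:** it appears to be up. The gap between rail and deck edge and the top-view corners fit the raised position. The deck's far edge in the scene view fell between the raised and lowered predictions, so that check was inconclusive.
- **Other things on the table:** all seven bystanders showed no picture change from the start.
- **Robot:** clear of everything, with about 1 N or less on the tool.

**Forces during the slide:** drag raised the vertical press to about 50 N at times, more than the 25 N I started with. It stayed well under the 120 N wrist limit. The tool tilted by about 0.02 rad and drifted about 1.6 mm sideways, with no visible effect on the carrier.

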